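# Set out two test tiles on the ratchet easel

## Robot

A 6-joint arm with a two-finger parallel gripper is mounted at the origin on the work surface; the furniture and walls round the work are solid. World frame = base frame: x ahead of the robot, y to its left, z up, the work surface at z = 0. Lengths are in m, angles in degrees, forces in N, time in s.
With the tool pointing down it reaches from about 0.375 to 0.9 m from the base axis. Payload 3.1 kg.
Tool frame: the origin (TCP) lies at the very end of the fingers, on their centre line; the grasp point (between the pads) lies 19 mm behind it (tcp_to_grasp is the distance from the TCP to the grasp point, in m); z points along the fingers, y is the line along which they close (so a half turn about z gives the same grasp; the last joint's range is limited). The gripper opens to 85 mm and grips with 20 to 120 N. Pads are 22 mm wide; open, the fingers measure 114 mm over their backs; the gripper's body (76 mm by 85 mm) begins 54 mm behind the grasp point. The pads swing forward as they close: fully open they stand 13 mm farther back than shut.
Start: joints at [-87.405, 30.224, 82.088, -0, 67.689, -10.227], TCP at [0.139, -0.609, 0.231] pointing down, gripper open.
Joint ranges: [-176.69, 176.69], [-43.24, 126.21], [12.49, 139.97], [-82, 262], [0, 151.66], [-163.58, 163.58]. Speed limits (degrees/s): [159.86, 159.86, 180, 180, 180, 180].

## Interface

Orientations are given as a 3x3 rotation matrix whose columns are the frame's x, y, z axes.
In Python, from bench import * gives the robot as it stands. The module is installed in compiled form; this text tells all that it offers.
- The arm moves only by the shell command python3 -m handwheel 'ROWS' [OPENING] [FORCE]. ROWS is JSON, a list of rows, each a list of 6 numbers: the shift along the tool's x, y, z in units of 50 mm (1.0 is 50 mm), then the turn, a rotation vector about the tool's x, y, z in units of 5 degrees (1.0 is 5 degrees). A call has 1 to 5 rows; each row is the pose to reach, as a shift and turn from the pose commanded when the call began, along the tool's axes at that moment; what a row does not reach only later rows make up. A row lasts 1/10 s, in which the tool goes at most 50 mm and 8.59 degrees, less where a joint would pass 70% of its speed; a pose out of reach is approached as far as the arm can. A call with a gripper value outside its range is refused whole. OPENING is the opening, from -1 (shut) to 1 (fully open), set as the call begins (- or left out, the last holds). The fingers move at their own pace and stop on an object; FORCE is the grip in N (left out, the last holds). Time passes only in rows, so rows that repeat a pose let the fingers close. It gives the time, the measured TCP pose, the force, the opening and the grip force at its end, in the units of the state.
- observe(): the state, without advancing time (a new reading comes with each control period).
- read_camera(name): name is "scene" or "top" or "wrist"; returns the picture (480x640x3 uint8, red, green, blue); there is no depth.
- get_calibration(name): a dict with "fx", "fy", "cx", "cy" (pixels), "D" ([k1, k2, p1, p2, k3] as OpenCV has them; the pictures are not rectified), "T" (4x4, takes a point from camera to world coordinates). Camera axes: x right, y down, z forward; pixel columns grow to the right and rows downward; lengths in m; the calibration is good to about 2 mm. A picture is of the moment at which its call begins: read the wrist's pose just before it. get_calibration takes no time and is no camera call; for the wrist camera it gives the pose at the moment of the call.
- job_done(): hands the job in; it is judged then, once.
The state is a dict: "t": time; "qpos": joint angles; "qd": joint speeds; "effort": joint torques, N m; "ee_pos": TCP position; "eef_rot": TCP orientation; "force": force on the tool from outside, world axes, zero at the start; "ft_torque": the same for the moment, N m; "gripper_width": finger opening in m; "grasp_force": force on a finger pad.
Only numpy, scipy, OpenCV 4.12 (cv2) and the standard library are available. Lean on these libraries where they do the work, as an engineer would, in place of code of your own. Each camera call takes 0.05 s, during which the arm holds its last target. There are 200 camera calls.

## Task

Set out the two loose test tiles on the folding display easel: they should lie flat on its board with their lower edges against the ledge, each in a bay of its own, and the board should stand propped in the second notch of its ratchet, the middle one of three. Let the board down gently on its prop instead of dropping it, and leave the jar and the kiln stilt beside the tiles where they are.

Things in the scene. Friction and masses are not known exactly. Their poses are not given: they have to be found in the camera images.
- easel: Low wooden display easel, fixed to the table, its board folded flat at the start. Origin on the table under the middle of its base plate (204 x 226 x 9 mm); x points along the folded board from its hinge to its lifting tab (away from the robot), y along the hinge line, z up. The hinge line lies at x = -82 mm, 30 mm above the table; the folded board's underside lies at that height
- easel_board (a joint): Angle of the board about its hinge line, rad: 0 folded flat, growing as the tab end rises, at most 1.3. The board (9 mm thick, reaching from 4 to 146 mm from the hinge line, 226 mm wide, 0.4 to 0.8 kg) moves freely and falls back unless held or propped. A steel-rod prop, hinged under it 80 mm from the hinge line and 96 mm long, hangs down on the base by its own weight
- board_tab (a point): Middle of the board's lifting tab, a flat wooden tongue 18 mm wide (y) and 9 mm thick that sticks out 44 mm from the middle of the board's free edge. The point is 173 mm from the hinge line, 27 mm out from the edge, 4.5 mm above the underside. Its sides can be pinched from above; it may turn between the fingers. Axes: x hinge to tab, y along the hinge, z out of the upper face
- bay_1 (a point): First bay (easel's +y side): point on the board's upper face at the foot of the ledge, mid-width of the bay. The ledge is a batten 10 mm high across the board; a tile lies with one edge against it, its centre 25 mm from this point along x. Bays are 73 mm apart, parted by fins 6 mm wide, 8 mm high, reaching only 16 mm out from the ledge. Axes as board_tab's
- bay_2 (a point): Middle bay, likewise
- bay_3 (a point): Third bay (at the easel's -y side), likewise; one bay of the three stays empty
- tile_a: Loose glazed test tile 50 x 50 x 7 mm lying on the table, stripes of glaze on its upper face. Origin at the centre of its underside, z up through its upper face
- tile_b: The other loose test tile, same size and origin; either tile may go in any bay
- chalk_jar: Screw-cap pigment jar 38 mm across and 48 mm high near the tiles; bystander. Origin at the centre of its underside
- kiln_stilt: Small three-armed ceramic kiln stilt 58 x 50 x 24 mm near the tiles; bystander. Origin at the centre of its underside
- base_rear (a point): Middle of the base plate's rear edge, on top. Before it, under the board, lies a strip of three saw-tooth notches. As the board is raised the prop's foot drags over it towards the hinge; let down, the board is caught in the last notch passed and cannot go back. The strip's place differs on every easel: the first catch is at 27 to 45 degrees, each next 5 to 9 higher: feel for them
Mind the look-alikes: they are no part of the job. Leave any red look-alike of the tile_a alone.

How it is judged (in metres and radians):
At the end, for the whole second after the job is handed in: The board stands still, its prop bearing in the second notch of the strip; each test tile lies flat on the board in a bay of its own (centre within 16 mm of the bay's middle line, lower edge within 8 mm of the ledge, tilted no more than 0.15 rad from the board) (contact force between prop_foot and rack_tooth2 above 0.4 N and value of joint easel_board above 0.5 rad and velocity of joint easel_board between -0.05 and 0.05 rad/s and (y of tile_a in the frame of bay_1 between -0.016 and 0.016 m or y of tile_a in the frame of bay_2 between -0.016 and 0.016 m or y of tile_a in the frame of bay_3 between -0.016 and 0.016 m) and x of tile_a in the frame of bay_2 between 0.02 and 0.033 m and z of tile_a in the frame of bay_2 between -0.004 and 0.004 m and angle between the z axis of each of tile_a, tile_b and the z axis of bay_2, either way round below 0.15 rad and linear speed of each of tile_a, tile_b below 0.01 m/s and (y of tile_b in the frame of bay_1 between -0.016 and 0.016 m or y of tile_b in the frame of bay_2 between -0.016 and 0.016 m or y of tile_b in the frame of bay_3 between -0.016 and 0.016 m) and x of tile_b in the frame of bay_2 between 0.02 and 0.033 m and z of tile_b in the frame of bay_2 between -0.004 and 0.004 m and distance between tile_a and tile_b above 0.045 m); the robot touches nothing.
It fails at once if the board is let fall (faster than 2.5 rad/s downwards) instead of let down (velocity of joint easel_board below -2.5 rad/s).
It fails at once if the jar is moved more than 30 mm (distance of chalk_jar from where it was at the start of the episode above 0.03 m).
It fails at once if the stilt is moved more than 30 mm (distance of kiln_stilt from where it was at the start of the episode above 0.03 m).
It also fails if it takes over 72 s, if anything falls off the work surface, if the arm or the gripper's body presses on something with over 40 N, if the wrist force passes 120 N, or if a joint passes its speed limit or range.

## Working session

There is one attempt and no reset: what is moved stays moved. The work goes in short steps, Python scripts to look and compute and a shell command to move; the robot and the scene stay as the last step left them, time stands still between calls to the robot, and variables do not carry over. Pictures are saved under pics/ and viewed, at most 10 in all, crops included, and the job is handed in when it is done.

```bash
mkdir -p pics
python3 - <<'E'
from bench import *
import cv2,numpy as np
s=observe();print(s['t'],s['ee_pos'],np.round(s['eef_rot'],3).tolist(),s['gripper_width'])
for n in ("scene","top"):
    im=read_camera(n);cv2.imwrite(f"pics/{n}0.png",im[:,:,::-1])
    c=get_calibration(n);print(n,c['fx'],c['fy'],c['cx'],c['cy'],c['D'],np.round(c['T'],3).tolist())
E
```

```text
0.0 [ 0.13871924 -0.60867919  0.23034481] [[0.975, 0.222, -0.0], [0.222, -0.975, 0.002], [0.0, -0.002, -1.0]] 0.08579703950267838
scene 480.7716274480511 480.7716274480511 318.45655087220007 236.18529430827573 [-0.08504312  0.          0.          0.          0.        ] [[0.516, -0.363, 0.776, -0.358], [-0.857, -0.224, 0.464, -0.572], [0.006, -0.904, -0.427, 0.516], [0.0, 0.0, 0.0, 1.0]]
top 518.9958831532329 518.9958831532329 318.04302045987185 243.07940504786316 [-0.07255217  0.          0.          0.          0.        ] [[0.015, -0.993, 0.119, 0.36], [-1.0, -0.012, 0.028, -0.113], [-0.026, -0.12, -0.992, 0.952], [0.0, 0.0, 0.0, 1.0]]
```

View pics/scene0.png

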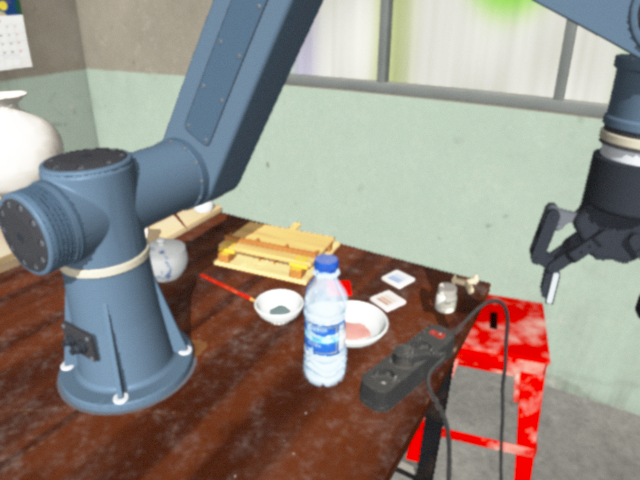

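View pics/top0.png

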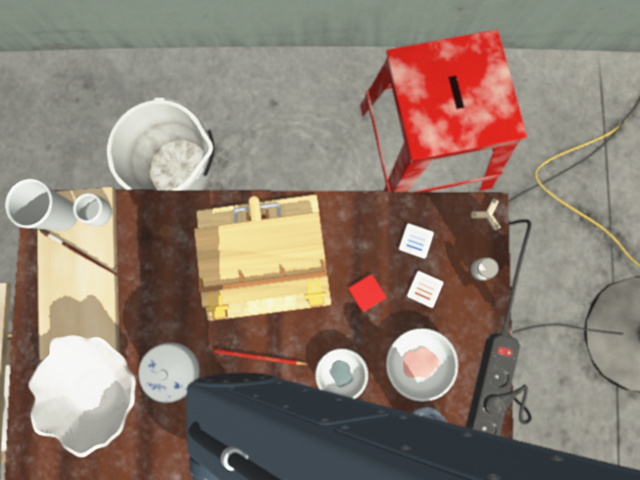

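The top view shows the easel at about (260,255) with its tab up at (254,208). White striped tiles lie at (416,240) (blue) and (425,289) (orange), and a plain red square lies at (367,293). The jar is at (484,268) and the stilt at (488,214). There are three tile candidates. The two white striped ones match "stripes of glaze"; the red one is the look-alike, so I leave it alone. I'll confirm this in an enlarged crop and measure.

```bash
cat > h.py <<'E'
from bench import *
import cv2,numpy as np
def ray(c,uv):
    K=np.array([[c['fx'],0,c['cx']],[0,c['fy'],c['cy']],[0,0,1]])
    p=cv2.undistortPoints(np.array(uv,float).reshape(-1,1,2),K,np.array(c['D'],float)).reshape(-1,2)
    d=np.c_[p,np.ones(len(p))]@c['T'][:3,:3].T
    return c['T'][:3,3],d
def onz(c,uv,z):
    o,d=ray(c,uv);return o+d*((z-o[2])/d[:,2])[:,None]
def tri(c1,u1,c2,u2):
    o1,d1=ray(c1,u1);o2,d2=ray(c2,u2);out=[]
    for a,b in zip(d1,d2):
        t,*_=np.linalg.lstsq(np.c_[a,-b],o2-o1,rcond=None)
        p,q=o1+a*t[0],o2+b*t[1];out.append(np.r_[(p+q)/2,np.linalg.norm(p-q)])
    return np.array(out)
def proj(c,P):
    R=c['T'][:3,:3].T;t=-R@c['T'][:3,3]
    K=np.array([[c['fx'],0,c['cx']],[0,c['fy'],c['cy']],[0,0,1]])
    return cv2.projectPoints(np.array(P,float).reshape(-1,3),cv2.Rodrigues(R)[0],t,K,np.array(c['D'],float))[0].reshape(-1,2)
E
python3 - <<'E'
from h import *
T=cv2.imread('pics/top0.png');S=cv2.imread('pics/scene0.png')
cv2.imwrite('pics/crop_top.png',cv2.resize(T[180:330,190:520],None,fx=2.4,fy=2.4,interpolation=cv2.INTER_CUBIC))
cv2.imwrite('pics/crop_sc.png',cv2.resize(S[210:320,205:495],None,fx=2.7,fy=2.7,interpolation=cv2.INTER_CUBIC))
ct,cs=get_calibration('top'),get_calibration('scene')
def tiles(I,boxes):
    hsv=cv2.cvtColor(I,cv2.COLOR_BGR2HSV);r=[]
    for (x0,y0,x1,y1) in boxes:
        m=((hsv[...,1]<70)&(hsv[...,2]>140)).astype(np.uint8)
        k=np.zeros_like(m);k[y0:y1,x0:x1]=m[y0:y1,x0:x1]
        k=cv2.morphologyEx(k,cv2.MORPH_CLOSE,np.ones((5,5)))
        cc=max(cv2.findContours(k,0,2)[0],key=cv2.contourArea);h=cv2.convexHull(cc)
        M=cv2.moments(h);r.append(((M['m10']/M['m00'],M['m01']/M['m00']),cv2.minAreaRect(h),h))
    return r
a=tiles(T,[(395,215,440,264),(402,264,448,312)]);b=tiles(S,[(375,264,420,293),(365,285,412,314)])
for i in range(2):
    print(a[i][:2],b[i][:2]); print(np.round(tri(ct,[a[i][0]],cs,[b[i][0]]),4), np.round(onz(ct,[a[i][0]],.007),4))
    bx=onz(ct,cv2.boxPoints(a[i][1]),.007);e=np.diff(bx,axis=0)
    print(np.linalg.norm(e,axis=1).round(4),np.degrees(np.arctan2(e[:,1],e[:,0])).round(1))
E
```

```text
((416.10391444713474, 240.62893462469734), ((416.10003662109375, 240.70001220703125), (29.092954635620117, 29.092954635620117), 18.434947967529297)) ((395.24703737465813, 280.92373138863564), ((394.9000549316406, 280.29998779296875), (20.124608993530273, 37.11872863769531), 63.43495178222656))
[[ 0.4799 -0.2643 -0.0008  0.007 ]] [[ 0.4805 -0.2662  0.007 ]]
[0.0541 0.0532 0.0539] [ -18.5 -108.1  161.2]
((424.9370478983382, 289.03362658846527), ((424.8754577636719, 289.0705261230469), (29.603330612182617, 29.54607391357422), 23.629377365112305)) ((386.91172519669925, 299.71905584340817), ((386.60003662109375, 300.2000427246094), (23.25510597229004, 50.087921142578125), 63.43495178222656))
[[ 0.3918 -0.2808  0.0058  0.0023]] [[ 0.3923 -0.2816  0.007 ]]
[0.0539 0.0535 0.0538] [ -23.8 -113.1  155.9]
```

View pics/crop_top.png

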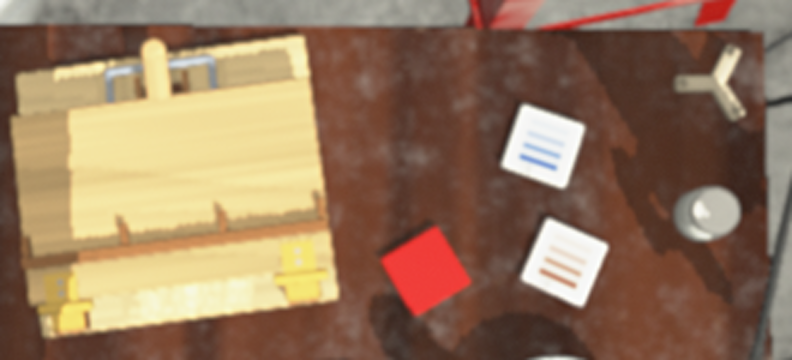

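View pics/crop_sc.png

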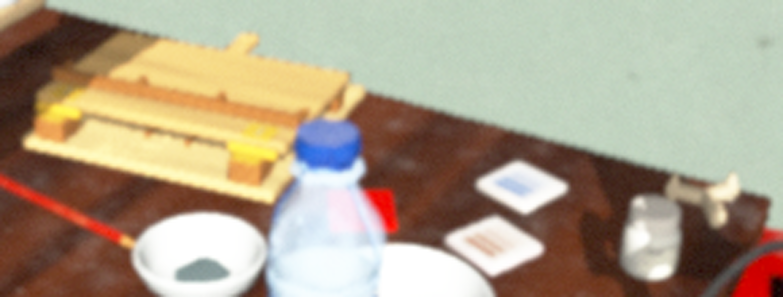

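The crop confirms it: the white striped tiles are at full-image (416,241) and (425,289), and the red one is plain. The bay fins show at crop (122,230), (221,217) and (320,205), and the ledge runs from (25,262) to (327,225). Next is the easel pose from its corners.

Run:
```python
from h import *
ct=get_calibration('top')
f=lambda p:np.array(p)/2.4+[190,180]-[0.3,0.3]
b=onz(ct,f([(16,75),(304,36),(338,298),(43,338)]),.009)
print('base',b.round(4),[np.linalg.norm(b[i]-b[i-1]).round(4) for i in range(4)], b.mean(0))
e=onz(ct,f([(10,117),(313,80)]),.039);print('edge',e.round(4),np.linalg.norm(e[1]-e[0]))
d=e[1]-e[0];print('yaw',np.degrees(np.arctan2(-d[0],-d[1]))*-1)
d=b[1]-b[0];print(np.degrees(np.arctan2(d[0],-d[1]))); d=b[2]-b[3];print(np.degrees(np.arctan2(d[0],-d[1])))
print('tabtip',onz(ct,f([(153,40)]),.037))
print('fins',onz(ct,f([(122,230),(221,217),(320,205)]),.045).round(4)); print('ledge',onz(ct,f([(25,262),(327,225)]),.049).round(4))
s=observe();print(s['eef_rot']); c=get_calibration('wrist');print(np.round(s['eef_rot'].T@(c['T'][:3,3]-s['ee_pos']),3),np.round(s['eef_rot'].T@c['T'][:3,:3],3),c['fx'])
```

```text
base [[ 0.5313  0.1412  0.009 ]
 [ 0.5639 -0.0822  0.009 ]
 [ 0.3634 -0.1108  0.009 ]
 [ 0.3295  0.112   0.009 ]] [np.float64(0.2039), np.float64(0.2258), np.float64(0.2026), np.float64(0.2254)] [0.44704387 0.01507418 0.009     ]
edge [[ 0.4939  0.1363  0.039 ]
 [ 0.5241 -0.0903  0.039 ]] 0.22862565549627584
yaw 7.592250727572354
8.301060140939732
8.627727108763763
tabtip [[0.55387605 0.03052345 0.037     ]]
fins [[ 0.4103  0.0479  0.045 ]
 [ 0.4208 -0.0247  0.045 ]
 [ 0.4306 -0.0969  0.045 ]]
ledge [[ 0.3856  0.1178  0.049 ]
 [ 0.4158 -0.1023  0.049 ]]
[[ 9.75043006e-01  2.22016037e-01 -1.22334194e-04]
 [ 2.22015828e-01 -9.75040980e-01  2.01492977e-03]
 [ 3.28065871e-04 -1.99180331e-03 -9.99997963e-01]]
[ 0.085 -0.    -0.143] [[ 0.    -0.945 -0.328]
 [ 1.     0.    -0.001]
 [ 0.001 -0.328  0.945]] 416.1048600829684
```

```bash
cat >> h.py <<'E'
from scipy.spatial.transform import Rotation as Ro
def go(p,yaw,pitch=0):
    """print shift/turn units to reach TCP p, tool x at world yaw (deg), z down"""
    s=observe();R=np.array(s['eef_rot']);a=np.radians(yaw)
    X=np.array([np.cos(a),np.sin(a),0]);Z=np.array([0,0,-1.]);Y=np.cross(Z,X)
    Rt=np.c_[X,Y,Z]@Ro.from_euler('y',pitch,degrees=True).as_matrix()
    print('t',round(s['t'],2),'pos',np.round(s['ee_pos'],4),'w',round(s['gripper_width'],4),'gf',s['grasp_force'],'F',np.round(s['force'],1))
    print('ROW',np.round(R.T@(np.array(p)-s['ee_pos'])/.05,3).tolist(),np.round(Ro.from_matrix(R.T@Rt).as_rotvec(degrees=True)/5,3).tolist())
E
R='[4.08,-2.58,0,0,0,3]'; python3 -m handwheel "[[4.08,-2.58,0,0,0,3],[4.08,-2.58,0,0,0,3],[4.08,-2.58,0,0,0,3],[4.08,-2.58,0,0,0,3],[4.08,-2.58,0,0,0,3]]" 1 40
python3 -c "
from h import *
go([.48,-.266,.13],-18.1)"
```

```text
t: 0.6
ee_pos: [0.3102, -0.4358, 0.2309]
eef_rot: [[0.999, -0.038, -0.0], [-0.038, -0.999, 0.002], [-0.0, -0.002, -1.0]]
force: [0.3, -0.2, -0.3]
gripper_width: 0.0854
grasp_force: 0.0
t 0.6 pos [ 0.3102 -0.4358  0.2309] w 0.0854 gf 0.0 F [ 0.3 -0.2 -0.3]
ROW [3.266, -3.517, 2.023] [-0.018, 0.006, 3.19]
```

```bash
python3 -m handwheel "[[3.27,-3.52,1.5,-0.02,0,3.19],[3.27,-3.52,1.5,-0.02,0,3.19],[3.27,-3.52,1.5,-0.02,0,3.19],[3.27,-3.52,1.5,-0.02,0,3.19],[3.27,-3.52,1.5,-0.02,0,3.19]]" >/dev/null
python3 -m handwheel "[[0,0,0,0,0,0],[0,0,0,0,0,0]]"
cat > meas.py <<'E'
from h import *
import sys
def wl(n,save=None):
    c=get_calibration('wrist');I=read_camera('wrist')[:,:,::-1].copy()
    cv2.imwrite(f'pics/{n}.png',I)
    hsv=cv2.cvtColor(I,cv2.COLOR_BGR2HSV);m=((hsv[...,1]<60)&(hsv[...,2]>150)).astype(np.uint8)
    m=cv2.morphologyEx(m,cv2.MORPH_CLOSE,np.ones((25,25)))
    for h in cv2.findContours(m,0,2)[0]:
        if cv2.contourArea(h)<1500: continue
        r=cv2.minAreaRect(h)
        q=cv2.approxPolyDP(cv2.convexHull(h),12,True).reshape(-1,2)
        M=cv2.moments(h);uv=[M['m10']/M['m00'],M['m01']/M['m00']]
        w=onz(c,q,.007);e=np.roll(w,-1,0)-w
        print('px',np.round(uv),'n',len(q),'c',onz(c,[uv],.007)[0].round(4),'meanq',w.mean(0).round(4),'sides',np.linalg.norm(e,axis=1).round(4),'ang',np.degrees(np.arctan2(e[:,1],e[:,0])).round(1))
if __name__=='__main__': wl(sys.argv[1])
E
python3 meas.py w1; python3 -c "
from h import *
go([.48,-.266,.10],-18.1)"
```

```text
t: 1.3
ee_pos: [0.4744, -0.2723, 0.1578]
eef_rot: [[0.951, -0.308, -0.002], [-0.308, -0.951, -0.001], [-0.001, 0.001, -1.0]]
force: [-0.2, 0.3, 0.2]
gripper_width: 0.0855
grasp_force: 0.0
px [398. 434.] n 6 c [ 0.2579 -0.2748  0.007 ] meanq [ 0.2592 -0.2722  0.007 ] sides [0.0675 0.1077 0.041  0.0535 0.0419 0.0414] ang [ 145.7   58.   -30.4  -72.1 -113.1 -152.4]
px [364. 306.] n 4 c [ 0.3946 -0.2806  0.007 ] meanq [ 0.3938 -0.2805  0.007 ] sides [0.0487 0.0489 0.0486 0.0501] ang [-115.   156.1   66.3  -23.7]
px [310. 210.] n 4 c [ 0.4825 -0.2652  0.007 ] meanq [ 0.4816 -0.2648  0.007 ] sides [0.0485 0.0488 0.0492 0.0492] ang [ 160.4   71.1  -19.1 -109.6]
px [393. 132.] n 6 c [ 0.5173 -0.3373  0.007 ] meanq [ 0.518  -0.3042  0.007 ] sides [0.5976 0.0607 0.0759 0.3273 0.0988 0.2858] ang [  45.4  -30.8  -82.2 -107.7 -168.   177.4]
t 1.35 pos [ 0.474  -0.2735  0.1582] w 0.0851 gf 0.0 F [ 0.7 -0.7  0.9]
ROW [0.067, -0.183, 1.165] [0.022, 0.005, 0.007]
```

View pics/w1.png

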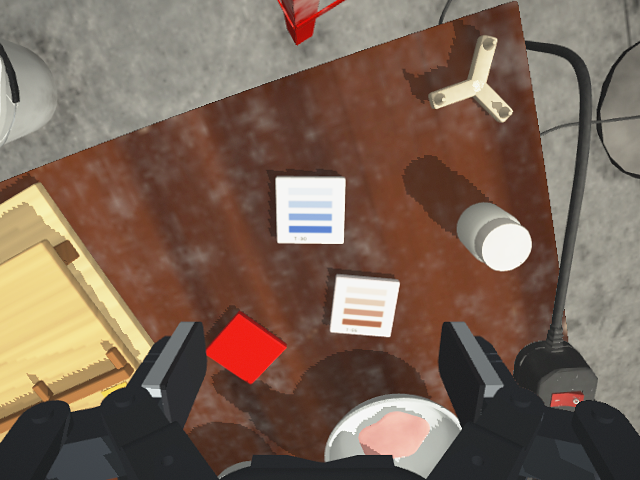

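The wrist view shows the blue tile at (310,210) and the orange one at (364,306), with the red look-alike at (245,348). The jar is at about (495,240) and the stilt at (475,85). Tile sizes and positions agree with the top view. I'll triangulate the heights, then descend on the blue tile.

```bash
python3 - <<'E'
from h import *
ct,cw=get_calibration('top'),get_calibration('wrist')
print(tri(ct,[(416.1,240.6),(424.9,289.0)],cw,[(310,210),(364.5,306)]).round(4))
E
python3 -m handwheel "[[0.18,-0.22,1,0.02,0,0.1],[0.18,-0.22,2,0.02,0,0.18],[0.18,-0.22,2.5,0.02,0,0.18],[0.18,-0.22,2.5,0.02,0,0.18]]" 0.5 40 >/dev/null
python3 -c "
from h import *
go([.481,-.265,-.001],-19)"
```

```text
[[ 4.811e-01 -2.663e-01  4.300e-03  6.000e-04]
 [ 3.924e-01 -2.821e-01  4.400e-03  3.000e-04]]
t 1.75 pos [ 0.483  -0.2662  0.0304] w 0.0641 gf 0.0 F [-0.6  0.   0.2]
ROW [-0.042, -0.007, 0.628] [-0.029, 0.078, -0.038]
```

```bash
python3 -m handwheel "[[-0.03,0.0,0.4,0,0.05,0],[-0.03,0,0.62,0,0.05,0],[-0.03,0,0.62,0,0.05,0]]" | egrep 'ee_pos|force'
python3 -m handwheel "[[0,0,0,0,0,0],[0,0,0,0,0,0],[0,0,0,0,0,0]]" 0 40 | egrep 'ee_pos|force|width'
python3 -m handwheel "[[0,0,-0.3,0,0,0],[0,0,-1.3,0,0,0],[0,0,-2.2,0,0,0]]"
python3 -c "
from h import *
c=np.array([.447,.015]);a=np.radians(8.3);ex=np.array([np.cos(a),np.sin(a)]);ey=np.array([-ex[1],ex[0]])
go([*(c+ex*.0-ey*.073),.20],8.3)"
```

```text
ee_pos: [0.4842, -0.2666, 0.0027]
force: [-0.3, 0.2, 0.9]
grasp_force: 0.0
ee_pos: [0.4857, -0.2666, 0.0047]
force: [-0.6, -0.8, 6.4]
gripper_width: 0.0423
grasp_force: 2.7
t: 2.65
ee_pos: [0.484, -0.2653, 0.1147]
eef_rot: [[0.945, -0.326, 0.004], [-0.326, -0.945, -0.001], [0.004, -0.0, -1.0]]
force: [0.6, -0.8, -0.2]
gripper_width: 0.0427
grasp_force: 0.0
t 2.65 pos [ 0.484  -0.2653  0.1147] w 0.0427 gf 0.0 F [ 0.6 -0.8 -0.2]
ROW [-1.85, -3.762, -1.713] [0.01, -0.048, -5.465]
```

```bash
python3 -m handwheel "[[0,0,0,0,0,0],[0,0,0,0,0,0],[0,0,0,0,0,0]]" 0.5 60 | egrep 'ee_pos|width'
python3 meas.py w2
python3 -c "
from h import *
go([.4815,-.2655,-.002],-19)"
```

```text
ee_pos: [0.4836, -0.265, 0.1125]
gripper_width: 0.0643
px [379. 346.] n 4 c [ 0.396  -0.2759  0.007 ] meanq [ 0.3958 -0.2766  0.007 ] sides [0.0354 0.052  0.0459 0.0496] ang [-112.9  167.5   65.3  -24. ]
px [324. 239.] n 4 c [ 0.4829 -0.2652  0.007 ] meanq [ 0.482  -0.2652  0.007 ] sides [0.049  0.0496 0.0489 0.048 ] ang [ 161.3   70.2  -20.6 -109.7]
px [519.  93.] n 4 c [ 0.5303 -0.3999  0.007 ] meanq [ 0.5358 -0.4042  0.007 ] sides [0.0513 0.0552 0.0537 0.0088] ang [-177.6   68.3  -50.1 -114.2]
px [597. 211.] n 5 c [ 0.4442 -0.4352  0.007 ] meanq [ 0.4743 -0.4383  0.007 ] sides [0.0316 0.2502 0.1492 0.1594 0.0206] ang [-146.3  175.2   31.4  -22.3  -87.7]
px [195.  71.] n 8 c [ 0.601 -0.229  0.007] meanq [ 0.6067 -0.1969  0.007 ] sides [0.0182 0.2213 0.0431 0.0128 0.0447 0.055  0.0604 0.1432] ang [ 156.3   90.1   74.3    9.1  -31.9  -77.4  -99.7 -109.2]
t 3.0 pos [ 0.4834 -0.2648  0.1118] w 0.064 gf 0.0 F [-0.2 -0.3 -0. ]
ROW [-0.037, 0.028, 2.276] [-0.01, -0.029, -0.004]
```

```bash
python3 -m handwheel "[[-0.03,0.01,1,0,0,0],[-0.03,0.01,1.9,0,0,0.1],[-0.03,0.01,2.2,0,0,0.1],[-0.03,0.01,2.3,0,0,0.1],[-0.03,0.01,2.3,0,0,0.1]]" | egrep 'ee_pos|force'
python3 -m handwheel "[[0,0,0,0,0,0],[0,0,0,0,0,0],[0,0,0,0,0,0],[0,0,0,0,0,0]]" -0.2 60 | egrep 'ee_pos|force|width'
python3 -c "
from h import *
go([.4815,-.2655,-.002],-19)"
```

```text
ee_pos: [0.483, -0.2656, -0.003]
force: [-0.8, -0.6, 0.4]
grasp_force: 0.0
ee_pos: [0.4843, -0.2665, -0.0007]
force: [0.1, 0.3, 7.0]
gripper_width: 0.0476
grasp_force: 62.4
t 3.9 pos [ 0.4843 -0.2665 -0.0007] w 0.0476 gf 62.43155479431152 F [0.1 0.3 7. ]
ROW [-0.059, -0.001, 0.026] [0.016, -0.094, -0.103]
```

```bash
python3 -m handwheel "[[0,0,-0.3,0,0,0],[0,0,-1.2,0,0,0],[0,0,-2.1,0,0,0],[0,0,-3,0,0,0]]" | egrep 'force|width'
python3 -c "
from h import *
c=np.array([.447,.015]);a=np.radians(8.3);ex=np.array([np.cos(a),np.sin(a)]);ey=np.array([-ex[1],ex[0]])
go([*(c+ex*.0-ey*.06),.16],8.3)"
```

```text
force: [-0.2, -0.9, -0.6]
gripper_width: 0.0477
grasp_force: 61.9
t 4.3 pos [ 0.482  -0.2651  0.1499] w 0.0477 gf 61.94140434265137 F [-0.2 -0.9 -0.6]
ROW [-1.971, -3.984, -0.211] [0.01, -0.049, -5.566]
```

```bash
python3 -m handwheel "[[-0.4,-0.8,-0.2,0,0,-1.11],[-0.8,-1.6,-0.2,0,-0.05,-2.22],[-1.2,-2.4,-0.2,0,-0.05,-3.33],[-1.6,-3.2,-0.2,0,-0.05,-4.44],[-1.97,-3.98,-0.2,0,-0.05,-5.56]]" >/dev/null
python3 -m handwheel "[[0,0,0,0,0,0],[0,0,0,0,0,0]]" | egrep 'ee_pos|width|grasp'
python3 - <<'E'
from h import *
c=get_calibration('wrist');I=read_camera('wrist')[:,:,::-1].copy();cv2.imwrite('pics/e1.png',I);np.save('e1T.npy',c['T'])
E
```

```text
ee_pos: [0.4561, -0.0441, 0.158]
gripper_width: 0.0476
grasp_force: 62.0
```

View pics/e1.png

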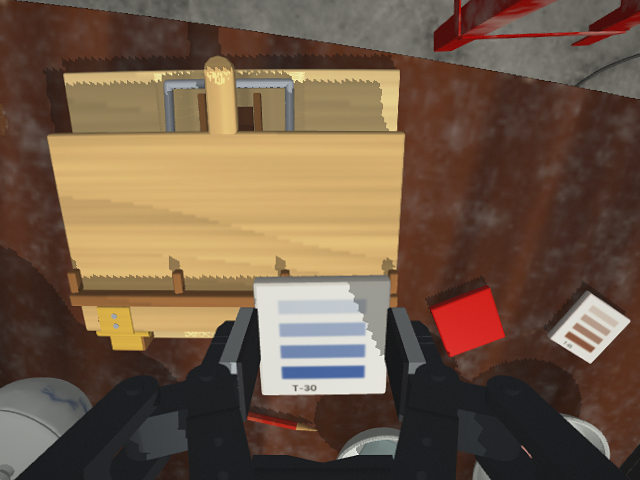

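Run:
```python
from h import *
c=get_calibration('wrist');c['T']=np.load('e1T.npy');ct=get_calibration('top')
C=np.array([.447,.015]);a=np.radians(8.3);ex=np.array([np.cos(a),np.sin(a)]);ey=np.array([-ex[1],ex[0]])
E=lambda P:np.c_[(P[:,:2]-C)@ex,(P[:,:2]-C)@ey].round(4)
print('edge',E(onz(c,[(50,133),(404,133)],.039)),'tri edge corners vs top',tri(c,[(49,133),(404,133)],ct,[(194,228.5),(320.3,213.1)]).round(4))
print('tab',E(onz(c,[(220,56),(206,100),(237,100)],.039)),tri(c,[(220,56)],ct,[(253.5,196.5)]).round(4))
print('ledge rear top',E(onz(c,[(72,291),(240,291.5)],.049)),'fin ends',E(onz(c,[(75,269),(177,269),(283,269),(389,269)],.047)),'ledge/fin foot',E(onz(c,[(130,291),(230,291)],.049)))
s=observe();p=s['ee_pos'];print(p)
t=onz(c,[(255,283),(388,277),(386,392),(262,395)],p[2]+.0077);print('tile',t.round(4),'mean rel tool',np.array(s['eef_rot']).T@(t.mean(0)-p),[np.linalg.norm(t[i]-t[i-1]).round(4) for i in range(4)])
```

```text
edge [[ 0.0654  0.1119]
 [ 0.0643 -0.1099]] tri edge corners vs top [[ 0.4947  0.1372  0.0363  0.0011]
 [ 0.5264 -0.0893  0.0204  0.0027]]
tab [[ 0.1085  0.0005]
 [ 0.0837  0.0107]
 [ 0.0836 -0.0081]] [[0.5541 0.0311 0.0364 0.0014]]
ledge rear top [[-0.0395  0.1119]
 [-0.039  -0.0044]] fin ends [[-0.024   0.1078]
 [-0.0235  0.0373]
 [-0.0233 -0.0337]
 [-0.0232 -0.1041]] ledge/fin foot [[-0.0391  0.0709]
 [-0.0386  0.0023]]
[ 0.45667283 -0.04516539  0.15785588]
tile [[ 0.474  -0.0168  0.1656]
 [ 0.4832 -0.0635  0.1656]
 [ 0.4337 -0.0729  0.1656]
 [ 0.4251 -0.024   0.1656]] mean rel tool [-0.00250575 -0.00125169 -0.00770698] [np.float64(0.0494), np.float64(0.0477), np.float64(0.0504), np.float64(0.0496)]
```

```bash
cat >> h.py <<'E'
C=np.array([.447,.015])
_a=np.radians(8.3);ex=np.array([np.cos(_a),np.sin(_a)]);ey=np.array([-ex[1],ex[0]])
def ez(x,y,z,yaw=8.3,pitch=0): go([*(C+ex*x+ey*y),z],yaw,pitch)
E
python3 -c "
from h import *
ez(-.0085,-.072,.041)"
```

```text
t 5.05 pos [ 0.4567 -0.0452  0.1579] w 0.0477 gf 61.961270570755005 F [ 0.4 -0.4  0.4]
ROW [-0.191, 0.216, 2.337] [0.027, -0.019, -0.001]
```

```bash
python3 -m handwheel "[[-0.19,0.22,0.8,0,0,0],[-0.19,0.22,1.6,0,0,0],[-0.19,0.22,2.1,0,0,0],[-0.19,0.22,2.3,0,0,0],[-0.19,0.22,2.34,0,0,0]]" | egrep 'ee_pos|force'
python3 -m handwheel "[[0,0,0.02,0,0,0],[0,0,0.04,0,0,0]]" | egrep 'ee_pos|force'
```

```text
ee_pos: [0.4483, -0.0584, 0.0392]
force: [-0.6, -0.6, -0.7]
grasp_force: 62.0
ee_pos: [0.4493, -0.0579, 0.039]
force: [0.2, -0.2, -0.6]
grasp_force: 62.0
```

```bash
python3 -m handwheel "[[0,0,0.02,0,0,0],[0,0,0.03,0,0,0],[0,0,0.03,0,0,0]]" | egrep 'ee_pos|force'
python3 -m handwheel "[[0,0,0.02,0,0,0],[0,0,0.03,0,0,0],[0,0,0.03,0,0,0]]" | egrep 'ee_pos|force'
```

```text
ee_pos: [0.4492, -0.0577, 0.0382]
force: [-0.4, -0.7, 8.9]
grasp_force: 63.0
ee_pos: [0.4492, -0.0577, 0.0381]
force: [-2.8, -0.8, 24.0]
grasp_force: 64.7
```

```bash
python3 -m handwheel "[[0,0,-0.03,0,0,0],[0,0,-0.03,0,0,0],[0,0,-0.03,0,0,0]]" 0.5 60| egrep 'ee_pos|force|width'
python3 -m handwheel "[[0,0,-0.4,0,0,0],[0,0,-1.3,0,0,0],[0,0,-2.2,0,0,0]]" | egrep 'ee_pos|force'
python3 -c "
from h import *
go([.394,-.2805,.10],-23.8)"
```

```text
ee_pos: [0.4486, -0.0573, 0.0368]
force: [-0.4, 0.6, 0.2]
gripper_width: 0.0639
grasp_force: 0.0
ee_pos: [0.4473, -0.0568, 0.1467]
force: [0.3, -1.1, -0.1]
grasp_force: 0.0
t 6.95 pos [ 0.4473 -0.0568  0.1467] w 0.0643 gf 0.0 F [ 0.3 -1.1 -0.1]
ROW [-1.696, 4.274, 0.937] [0.001, 0.041, 6.414]
```

```bash
python3 -m handwheel "[[-0.3,0.8,0,0,0,1.3],[-0.65,1.65,0.2,0,0.04,2.6],[-1,2.5,0.5,0,0.04,3.9],[-1.35,3.4,0.7,0,0.04,5.2],[-1.7,4.27,0.94,0,0.04,6.4]]" >/dev/null
python3 -m handwheel "[[0,0,0,0,0,0],[0,0,0,0,0,0]]" | egrep 'ee_pos|width'
python3 meas.py w3
python3 -c "
from h import *
go([.394,-.2805,-.0025],-23.8)"
```

```text
ee_pos: [0.3941, -0.2812, 0.099]
gripper_width: 0.0643
px [349. 415.] n 5 c [ 0.269  -0.2461  0.007 ] meanq [ 0.2556 -0.2575  0.007 ] sides [0.0525 0.0585 0.0866 0.0646 0.0616] ang [174.7 148.6  50.  -38.6 -93.7]
px [323. 245.] n 4 c [ 0.3943 -0.2809  0.007 ] meanq [ 0.3934 -0.2804  0.007 ] sides [0.0494 0.0485 0.0493 0.0484] ang [ 155.2   65.4  -24.9 -114.5]
px [491. 121.] n 5 c [ 0.4233 -0.3952  0.007 ] meanq [ 0.421  -0.3992  0.007 ] sides [0.0182 0.0173 0.0347 0.0315 0.0339] ang [-177.6  130.4   63.1  -24.3 -116.4]
px [600. 151.] n 5 c [ 0.3824 -0.4492  0.007 ] meanq [ 0.3839 -0.4526  0.007 ] sides [0.0823 0.0794 0.0195 0.1581 0.0177] ang [-163.6  170.   119.6    2.8  -59.7]
t 7.7 pos [ 0.3942 -0.2799  0.0993] w 0.0642 gf 0.0 F [ 0.5  1.  -0.9]
ROW [-0.002, 0.016, 2.036] [-0.016, -0.018, 0.011]
```

```bash
python3 -m handwheel "[[0,0.01,0.9,0,0,0.15],[0,0.01,1.7,0,0,0.15],[0,0.01,1.98,0,0,0.15],[0,0.01,2.04,0,0,0.15],[0,0.01,2.04,0,0,0.15]]" | egrep 'ee_pos|force'
python3 -m handwheel "[[0,0,0,0,0,0],[0,0,0,0,0,0],[0,0,0,0,0,0],[0,0,0,0,0,0]]" -0.2 60 | egrep 'ee_pos|force|width'
python3 -m handwheel "[[0,0,-0.3,0,0,0],[0,0,-1.2,0,0,0],[0,0,-2.1,0,0,0],[0,0,-3.1,0,0,0]]" | egrep 'force|width'
python3 -c "
from h import *
ez(-.0085,.0735,.16)"
```

```text
ee_pos: [0.3953, -0.2798, -0.0022]
force: [-0.1, -0.3, 0.1]
grasp_force: 0.0
ee_pos: [0.3958, -0.2813, -0.0006]
force: [1.1, 3.6, 6.6]
gripper_width: 0.0478
grasp_force: 61.8
force: [0.9, -0.3, -1.3]
gripper_width: 0.0477
grasp_force: 62.1
t 9.0 pos [ 0.394  -0.2807  0.1546] w 0.0477 gf 62.055015563964844 F [ 0.9 -0.3 -1.3]
ROW [-2.424, -6.966, -0.115] [0.008, -0.036, -6.555]
```

```bash
python3 -m handwheel "[[-0.3,-0.87,-0.1,0,0,-0.8],[-0.6,-1.74,-0.1,0,0,-1.6],[-0.9,-2.6,-0.1,0,0,-2.4],[-1.2,-3.48,-0.1,0,0,-3.3],[-1.2,-3.48,-0.1,0,0,-3.3]]" >/dev/null
python3 -c "
from h import *
ez(-.0085,.0735,.16)"
```

```text
t 9.5 pos [ 0.4099 -0.0924  0.1581] w 0.0474 gf 62.075393199920654 F [ 0.2 -0.  -0.1]
ROW [-0.112, -3.594, -0.035] [-0.008, -0.015, -3.167]
```

```bash
python3 -m handwheel "[[0,-0.8,0,0,0,-0.8],[-0.05,-1.7,0,0,0,-1.6],[-0.08,-2.6,0,0,0,-2.4],[-0.11,-3.59,0,0,0,-3.17],[-0.11,-3.59,0,0,0,-3.17]]" >/dev/null
python3 -m handwheel "[[0,0,0,0,0,0]]" | egrep 'ee_pos|width|grasp'
python3 - <<'E'
from h import *
c=get_calibration('wrist');I=read_camera('wrist')[:,:,::-1].copy();cv2.imwrite('pics/e2.png',I);np.save('e2T.npy',c['T'])
ez(-.0085,.0735,.0395)
E
```

```text
ee_pos: [0.4317, 0.0813, 0.1578]
gripper_width: 0.0473
grasp_force: 62.1
t 10.15 pos [0.4317 0.0802 0.1577] w 0.0477 gf 62.11273670196533 F [ 0.5 -1.2  0. ]
ROW [-0.067, -0.142, 2.364] [0.032, -0.049, -0.082]
```

View pics/e2.png

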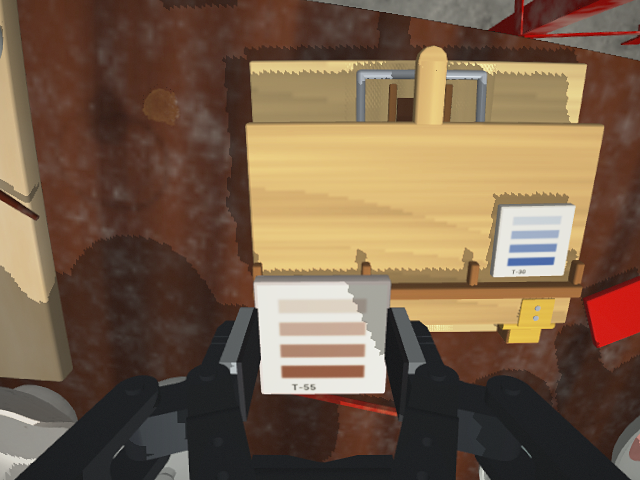

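The orange tile is in the gripper at (322,335). The blue tile lies in bay 3 at (532,242), between the fins at 474 and 577, with its lower edge close to the ledge. Next I place the orange tile in bay 1, between the fins at 257 and 366.

```bash
python3 -m handwheel "[[-0.07,-0.14,0.8,0,0,-0.08],[-0.07,-0.14,1.6,0,0,-0.08],[-0.07,-0.14,2.15,0,0,-0.08],[-0.07,-0.14,2.34,0,0,-0.08],[-0.07,-0.14,2.38,0,0,-0.08]]" | egrep 'ee_pos|force'
python3 -m handwheel "[[0,0,0.02,0,0,0],[0,0,0.03,0,0,0],[0,0,0.03,0,0,0]]" | egrep 'ee_pos|force'
```

```text
ee_pos: [0.4266, 0.0849, 0.0383]
force: [-3.2, -3.5, 16.9]
grasp_force: 64.0
ee_pos: [0.4268, 0.085, 0.0384]
force: [-1.9, -2.5, 8.7]
grasp_force: 63.1
```

```bash
python3 -m handwheel "[[0,0,-0.03,0,0,0],[0,0,-0.03,0,0,0],[0,0,-0.03,0,0,0]]" 0.5 60| egrep 'force|width'
python3 -m handwheel "[[0,0,-0.4,0,0,0],[0,0,-1.1,0,0,0],[0,0,-1.6,0,0,0]]" | egrep 'ee_pos|force'
python3 -c "
from h import *
ez(.091,.0013,.10)"
```

```text
force: [-0.2, 0.8, -0.1]
gripper_width: 0.0639
grasp_force: 0.0
ee_pos: [0.4274, 0.0868, 0.1195]
force: [0.1, 0.8, -0.0]
grasp_force: 0.0
t 11.55 pos [0.4274 0.0868 0.1195] w 0.064 gf 0.0 F [ 0.1  0.8 -0. ]
ROW [2.0, 1.45, 0.401] [0.023, -0.041, -0.009]
```

```bash
python3 -m handwheel "[[0.6,0.45,0,0,0,0],[1.3,0.95,0.2,0,-0.04,0],[2,1.45,0.4,0.02,-0.04,0],[2,1.45,0.4,0.02,-0.04,0]]" -0.25 40 | egrep 'ee_pos|width'
python3 - <<'E'
from h import *
c=get_calibration('wrist');I=read_camera('wrist')[:,:,::-1].copy();cv2.imwrite('pics/e3.png',I);np.save('e3T.npy',c['T'])
ez(.091,.0013,.026)
E
```

```text
ee_pos: [0.5435, 0.0264, 0.0986]
gripper_width: 0.032
t 12.0 pos [0.5394 0.0279 0.0983] w 0.0319 gf 0.0 F [-1.   0.1  1.1]
ROW [-0.049, -0.038, 1.447] [0.012, -0.024, -0.031]
```

View pics/e3.png

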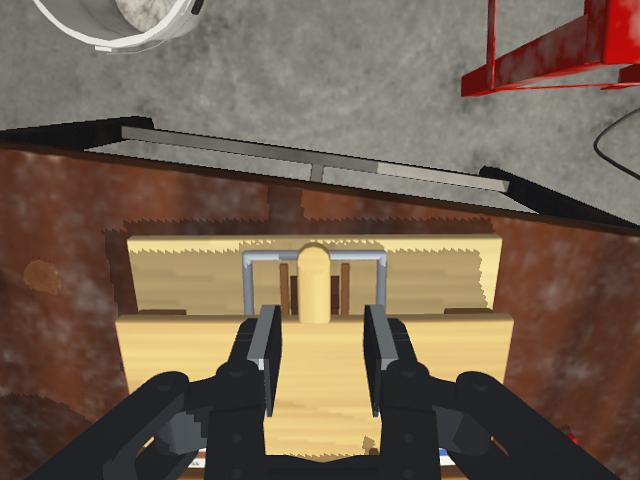

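Run:
```python
from h import *
c=get_calibration('wrist');c0=dict(c);c['T']=np.load('e3T.npy')
I=cv2.imread('pics/e3.png').astype(int)
for v in (270,290,305):
    row=I[v,270:370,2]; print(v,[i+270 for i in range(99) if abs(row[i+1]-row[i])>35])
P=onz(c,[(314,285),(314,244),(297,290),(330,290),(314,318)],.039);print(np.c_[(P[:,:2]-C)@ex,(P[:,:2]-C)@ey].round(4))
r=onz(c,[(285,285),(345,285),(246,255),(386,255)],.012);print('rack,rod',np.c_[(r[:,:2]-C)@ex,(r[:,:2]-C)@ey].round(4))
```

```text
270 [279, 287, 297, 329, 340]
290 [290, 296, 297, 329, 330, 338, 340]
305 [290, 297, 298, 329, 330, 338, 340, 363, 364]
[[ 0.0866  0.0019]
 [ 0.1099  0.0017]
 [ 0.0837  0.0111]
 [ 0.0836 -0.0067]
 [ 0.0665  0.0021]]
rack,rod [[ 0.074   0.0201]
 [ 0.0739 -0.0164]
 [ 0.0936  0.0426]
 [ 0.0933 -0.0404]]
```

```bash
python3 -m handwheel "[[-0.02,-0.05,0.5,0,0,0],[-0.02,-0.05,1,0,0,0],[-0.02,-0.05,1.3,0,0,0],[-0.02,-0.05,1.42,0,0,0],[-0.02,-0.05,1.42,0,0,0]]" | egrep 'ee_pos|force'
python3 -m handwheel "[[0,0,0,0,0,0],[0,0,0,0,0,0],[0,0,0,0,0,0]]" -0.8 40 | egrep 'ee_pos|force|width'
python3 -c "
from h import *
ez(.091,.002,.1)"
```

```text
ee_pos: [0.5338, 0.0324, 0.0272]
force: [-0.1, -0.4, 0.4]
grasp_force: 0.0
ee_pos: [0.5353, 0.03, 0.0286]
force: [-1.2, -9.7, -4.0]
gripper_width: 0.0168
grasp_force: 41.3
t 12.8 pos [0.5353 0.03   0.0286] w 0.0168 gf 41.25124018639326 F [-1.2 -9.7 -4. ]
ROW [0.03, 0.005, -1.429] [0.035, 0.005, 0.011]
```

```bash
python3 -m handwheel "[[-0.02,0.03,-0.3,0,0,0],[-0.07,0.03,-0.6,0,0,0],[-0.14,0.03,-0.89,0,0,0],[-0.24,0.03,-1.18,0,0,0],[-0.36,0.03,-1.45,0,0,0]]" | egrep 'ee_pos|force|width'
python3 -m handwheel "[[0,0,0,0,0,0],[0,0,0,0,0,0]]" | egrep 'ee_pos|force|width'
python3 -c "
from h import *
c=get_calibration('wrist')
import numpy as np
for n in ('scene','wrist'): cv2.imwrite(f'pics/l_{n}.png',read_camera(n)[:,:,::-1])
for i in range(3):
  s=observe();print(s['force'].round(1) if hasattr(s['force'],'round') else s['force'])"
```

```text
ee_pos: [0.5156, 0.027, 0.1012]
force: [-2.5, -6.7, -7.5]
gripper_width: 0.0165
grasp_force: 39.2
ee_pos: [0.5155, 0.027, 0.1013]
force: [-1.9, -6.0, -6.0]
gripper_width: 0.0166
grasp_force: 39.3
[-2.1 -6.4 -5.5]
[-2.1 -6.4 -5.5]
[-2.1 -6.4 -5.5]
```

View pics/l_wrist.png

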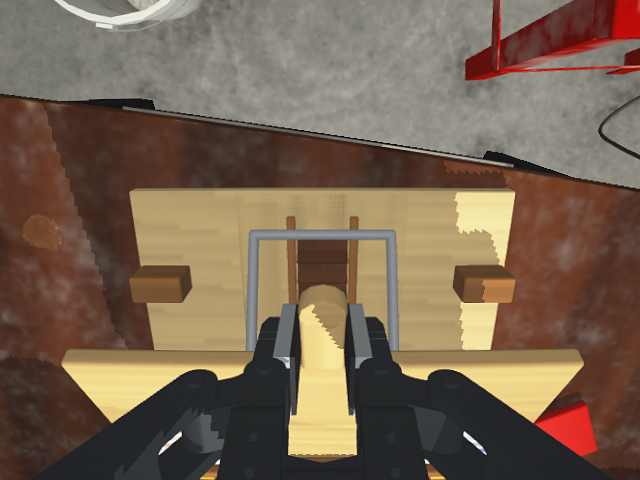

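The wrist view now shows the board at about 25°, with the prop crossbar at v≈235 and the rack rails at u=291 and 354. Faint tooth lines show between them at v≈263 and 283. I'll get catch hints from an intensity profile.

Run:
```python
from h import *
c=get_calibration('wrist');I=cv2.imread('pics/l_wrist.png').astype(float)
p=I[205:290,305:340].mean((1,2));print(p.round().astype(int).tolist())
v=np.arange(205,290,1.);d=np.abs(np.diff(p));pk=[int(v[i]) for i in range(len(d)) if d[i]>4];print(pk)
for z in (.009,.015,.02):
    P=onz(c,[(322,x) for x in (216,231,241,263,283)],z);print(z,((P[:,:2]-C)@ex).round(4))
th=np.radians(np.arange(25,66,2.5));h=.030+.08*np.sin(th)
for zf in (.012,.018): print(dict(zip(np.degrees(th).round(1).tolist(),(-.082+.08*np.cos(th)+np.sqrt(.096**2-(h-zf)**2)).round(4).tolist())))
```

```text
[146, 147, 144, 146, 147, 145, 145, 143, 144, 144, 142, 143, 143, 144, 145, 145, 146, 146, 146, 147, 148, 148, 148, 149, 133, 115, 130, 137, 143, 152, 150, 138, 131, 121, 95, 58, 56, 57, 57, 57, 57, 57, 57, 57, 55, 52, 52, 52, 52, 52, 53, 53, 53, 53, 53, 54, 52, 46, 49, 58, 57, 57, 57, 57, 57, 57, 58, 59, 59, 59, 60, 60, 60, 61, 60, 60, 59, 52, 51, 62, 79, 97, 108, 114, 119]
[228, 229, 230, 231, 232, 233, 235, 236, 237, 238, 239, 261, 263, 281, 283, 284, 285, 286, 287, 288]
0.009 [0.0875 0.0782 0.0719 0.0577 0.0442]
0.015 [0.0892 0.0802 0.0741 0.0602 0.0471]
0.02 [0.0907 0.0819 0.0758 0.0623 0.0494]
{25.0: 0.0713, 27.5: 0.0677, 30.0: 0.0638, 32.5: 0.0596, 35.0: 0.0552, 37.5: 0.0505, 40.0: 0.0456, 42.5: 0.0404, 45.0: 0.035, 47.5: 0.0294, 50.0: 0.0236, 52.5: 0.0175, 55.0: 0.0112, 57.5: 0.0047, 60.0: -0.002, 62.5: -0.009, 65.0: -0.0162}
{25.0: 0.0749, 27.5: 0.0715, 30.0: 0.068, 32.5: 0.0642, 35.0: 0.0601, 37.5: 0.0558, 40.0: 0.0513, 42.5: 0.0467, 45.0: 0.0418, 47.5: 0.0367, 50.0: 0.0314, 52.5: 0.026, 55.0: 0.0205, 57.5: 0.0148, 60.0: 0.0091, 62.5: 0.0032, 65.0: -0.0026}
```

```bash
g(){ egrep 'ee_pos|^force'|tr '\n' ' ';echo; }
python3 -m handwheel "[[-0.09,0,-0.16,0,0,0],[-0.15,0,-0.26,0,0,0],[-0.15,0,-0.26,0,0,0],[-0.09,0,-0.16,0,0,0],[-0.09,0,-0.16,0,0,0]]"|g
python3 -m handwheel "[[-0.06,0,-0.1,0,0,0],[-0.13,0,-0.21,0,0,0],[-0.13,0,-0.21,0,0,0],[-0.06,0,-0.1,0,0,0],[-0.06,0,-0.1,0,0,0]]"|g
python3 -m handwheel "[[-0.07,0,-0.1,0,0,0],[-0.13,0,-0.2,0,0,0],[-0.13,0,-0.2,0,0,0],[-0.07,0,-0.1,0,0,0],[-0.07,0,-0.1,0,0,0]]"|g
```

```text
ee_pos: [0.5113, 0.0264, 0.1087] force: [-2.4, -6.5, -4.3] 
ee_pos: [0.5084, 0.026, 0.1136] force: [-1.2, -6.0, -4.8] 
ee_pos: [0.5052, 0.0255, 0.1186] force: [-3.1, -6.1, -4.4]
```

```bash
g(){ egrep 'ee_pos|^force'|tr '\n' ' ';echo; }
python3 -m handwheel "[[-0.07,0,-0.1,0,0,0],[-0.14,0,-0.2,0,0,0],[-0.14,0,-0.2,0,0,0],[-0.07,0,-0.1,0,0,0],[-0.07,0,-0.1,0,0,0]]"|g
python3 -m handwheel "[[-0.07,0,-0.1,0,0,0],[-0.15,0,-0.19,0,0,0],[-0.15,0,-0.19,0,0,0],[-0.07,0,-0.1,0,0,0],[-0.07,0,-0.1,0,0,0]]"|g
```

```text
ee_pos: [0.5017, 0.025, 0.1236] force: [-1.8, -5.8, -4.7] 
ee_pos: [0.498, 0.0244, 0.1285] force: [-2.8, -6.7, -5.6]
```

```bash
g(){ egrep 'ee_pos|^force'|tr '\n' ' ';echo; }
python3 -m handwheel "[[-0.08,0,-0.1,0,0,0],[-0.16,0,-0.19,0,0,0],[-0.16,0,-0.19,0,0,0],[-0.08,0,-0.1,0,0,0],[-0.08,0,-0.1,0,0,0]]"|g
python3 -m handwheel "[[-0.08,0,-0.09,0,0,0],[-0.16,0,-0.18,0,0,0],[-0.16,0,-0.18,0,0,0],[-0.08,0,-0.09,0,0,0],[-0.08,0,-0.09,0,0,0]]"|g
```

```text
ee_pos: [0.494, 0.0239, 0.1335] force: [-2.1, -7.0, -6.7] 
ee_pos: [0.4903, 0.0233, 0.138] force: [-2.1, -6.7, -6.0]
```

```bash
g(){ egrep 'ee_pos|^force'|tr '\n' ' ';echo; }
python3 -m handwheel "[[-0.08,0,-0.09,0,0,0],[-0.17,0,-0.18,0,0,0],[-0.17,0,-0.18,0,0,0],[-0.08,0,-0.09,0,0,0],[-0.08,0,-0.09,0,0,0]]"|g
python3 -m handwheel "[[-0.09,0,-0.09,0,0,0],[-0.17,0,-0.17,0,0,0],[-0.17,0,-0.17,0,0,0],[-0.09,0,-0.09,0,0,0],[-0.09,0,-0.09,0,0,0]]"|g
python3 - <<'E'
from h import *
for n in ('scene','wrist','top'): cv2.imwrite(f'pics/m_{n}.png',read_camera(n)[:,:,::-1])
c=get_calibration('wrist');np.save('mT.npy',c['T'])
I=cv2.imread('pics/m_wrist.png').astype(float)
for u in ((260,285),(300,345),(360,390)): print(u,I[60:330:3,u[0]:u[1]].mean((1,2)).round().astype(int).tolist())
E
```

```text
ee_pos: [0.4862, 0.0227, 0.1425] force: [-2.1, -5.9, -6.2] 
ee_pos: [0.4819, 0.0221, 0.147] force: [-1.7, -5.2, -7.0] 
(260, 285) [131, 130, 128, 132, 115, 51, 51, 50, 48, 47, 50, 51, 52, 50, 49, 48, 46, 46, 48, 49, 48, 108, 154, 153, 152, 145, 142, 145, 146, 147, 148, 148, 150, 152, 153, 153, 150, 145, 144, 144, 146, 148, 148, 148, 148, 144, 119, 147, 128, 143, 142, 142, 139, 137, 138, 139, 140, 140, 140, 139, 139, 140, 140, 140, 140, 139, 140, 141, 140, 140, 143, 144, 144, 143, 142, 143, 142, 142, 144, 146, 145, 140, 136, 138, 138, 139, 82, 72, 61, 62]
(300, 345) [149, 145, 142, 142, 141, 146, 136, 94, 55, 55, 55, 56, 57, 58, 59, 59, 60, 59, 59, 61, 63, 110, 153, 143, 141, 141, 141, 143, 142, 140, 141, 141, 143, 138, 58, 58, 58, 59, 59, 58, 53, 53, 55, 52, 60, 59, 124, 151, 127, 48, 60, 61, 56, 57, 57, 52, 62, 62, 61, 61, 61, 62, 62, 62, 62, 76, 84, 85, 82, 68, 74, 83, 85, 80, 142, 141, 132, 128, 128, 129, 128, 129, 129, 133, 136, 149, 148, 150, 159, 161]
(360, 390) [141, 144, 145, 147, 147, 144, 143, 143, 142, 128, 66, 45, 46, 47, 46, 48, 51, 51, 50, 50, 51, 102, 148, 148, 149, 147, 147, 149, 149, 149, 147, 147, 148, 149, 149, 150, 150, 149, 149, 149, 148, 148, 148, 148, 148, 150, 125, 146, 129, 142, 142, 143, 142, 142, 142, 142, 140, 140, 140, 141, 143, 142, 142, 141, 142, 144, 144, 144, 144, 143, 142, 144, 144, 143, 143, 143, 143, 144, 145, 145, 144, 140, 138, 139, 138, 139, 90, 82, 68, 74]
```

Run:
```python
import cv2
I=cv2.imread('pics/m_wrist.png')[120:330,220:430];I=cv2.convertScaleAbs(I,alpha=1.3,beta=15)
cv2.imwrite('pics/m_crop.png',cv2.resize(I,(600,600),interpolation=cv2.INTER_CUBIC))
```

```text
(no output)
```

View pics/m_crop.png

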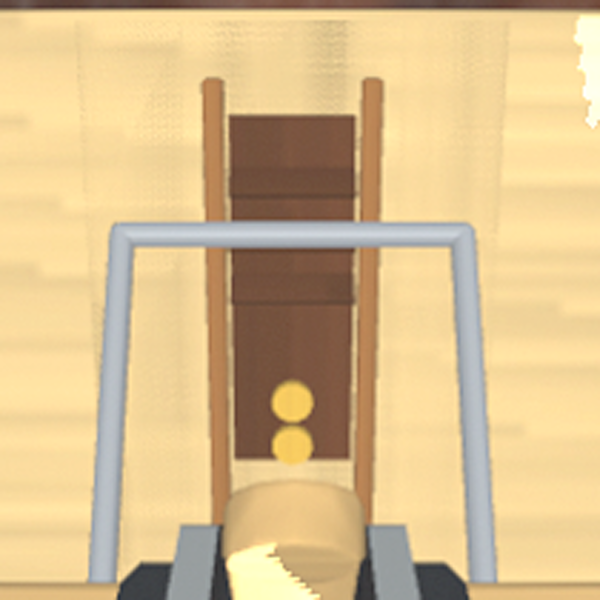

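The crop shows the crossbar foot at crop y=235, past the first crest line at y≈197 but short of the second at y≈303. The end of the rack is at y≈460. I'll convert these to x positions and angles.

Run:
```python
from h import *
c=get_calibration('wrist');c['T']=np.load('mT.npy')
y=np.array([115,168,197,235,275,303,460]);v=120+y*.35
th=np.radians(np.arange(20,75,.1))
for z in (.009,.014,.02):
    P=onz(c,[(322,a) for a in v],z);x=(P[:,:2]-C)@ex
    f=-.082+.08*np.cos(th)+np.sqrt(.096**2-(.030+.08*np.sin(th)-z)**2)
    print(z,x.round(4),[round(float(np.degrees(th[np.argmin(abs(f-a))])),1) for a in x])
c=get_calibration('wrist')
```

```text
0.009 [ 0.0789  0.0663  0.0592  0.0498  0.0397  0.0325 -0.0103] [69.7, 69.7, 69.7, 69.7, 69.7, 69.7, 69.7]
0.014 [ 0.0796  0.0672  0.0603  0.0511  0.0411  0.0341 -0.0079] [20.0, 28.7, 33.0, 38.2, 43.2, 46.6, 63.8]
0.02 [ 0.0805  0.0684  0.0616  0.0526  0.0429  0.036  -0.0051] [21.0, 30.6, 35.0, 40.3, 45.4, 48.9, 67.7]<stdin>:7: RuntimeWarning: invalid value encountered in sqrt
```

```bash
g(){ egrep 'ee_pos|^force'|tr '\n' ' ';echo; }
python3 -m handwheel "[[0.04,0,0.04,0,0,0],[0.08,0,0.09,0,0,0],[0.12,0,0.13,0,0,0],[0.12,0,0.13,0,0,0]]"|g
python3 -m handwheel "[[0.02,0,0.02,0,0,0],[0.04,0,0.04,0,0,0],[0.04,0,0.04,0,0,0]]"|g
python3 -m handwheel "[[0.02,0,0.02,0,0,0],[0.04,0,0.04,0,0,0],[0.04,0,0.04,0,0,0]]"|g
```

```text
ee_pos: [0.4877, 0.0229, 0.1407] force: [-2.4, -5.4, -6.2] 
ee_pos: [0.4894, 0.0232, 0.1388] force: [-2.6, -5.4, -4.4] 
ee_pos: [0.4911, 0.0234, 0.1368] force: [-2.6, -6.4, -5.1]
```

```bash
g(){ egrep 'ee_pos|^force'|tr '\n' ' ';echo; }
for i in 1 2 3; do python3 -m handwheel "[[0.02,0,0.025,0,0,0],[0.04,0,0.05,0,0,0],[0.04,0,0.05,0,0,0]]"|g; done
```

```text
ee_pos: [0.4925, 0.0236, 0.1352] force: [-5.7, -7.7, 4.9] 
ee_pos: [0.4935, 0.0238, 0.1343] force: [-10.8, -7.7, 18.9] 
ee_pos: [0.4945, 0.0239, 0.1334] force: [-16.7, -9.3, 32.5]
```

Blocked at 38.5°. That matches the first crest seen in the image (x≈0.060), and the next crests, at 0.047 and 0.034, predict about 45° and 51°. I'll raise to about 49° and feel for the second.

```bash
g(){ egrep 'ee_pos|^force'|tr '\n' ' ';echo; }
python3 -m handwheel "[[-0.1,0,-0.12,0,0,0],[-0.21,0,-0.23,0,0,0],[-0.32,0,-0.34,0,0,0],[-0.43,0,-0.44,0,0,0],[-0.52,0,-0.53,0,0,0]]"|g
python3 -m handwheel "[[0,0,0,0,0,0],[0,0,0,0,0,0]]"|g
python3 -m handwheel "[[0.04,0,0.04,0,0,0],[0.08,0,0.07,0,0,0],[0.08,0,0.07,0,0,0]]"|g
python3 -m handwheel "[[0.03,0,0.03,0,0,0],[0.045,0,0.04,0,0,0],[0.045,0,0.04,0,0,0]]"|g
```

```text
ee_pos: [0.4727, 0.0208, 0.1561] force: [-1.0, -6.2, -8.3] 
ee_pos: [0.4728, 0.0207, 0.1561] force: [-0.5, -5.1, -7.6] 
ee_pos: [0.4769, 0.0213, 0.1523] force: [-1.3, -6.0, -7.0] 
ee_pos: [0.4785, 0.0216, 0.1507] force: [-2.2, -6.2, -1.8]
```

```bash
g(){ egrep 'ee_pos|^force'|tr '\n' ' ';echo; }
python3 -m handwheel "[[0.02,0,0.02,0,0,0],[0.03,0,0.03,0,0,0],[0.03,0,0.03,0,0,0]]"|g
python3 -m handwheel "[[0.01,0,0.01,0,0,0],[0.02,0,0.02,0,0,0],[0.02,0,0.02,0,0,0]]"|g
```

```text
ee_pos: [0.479, 0.0217, 0.1503] force: [-7.8, -7.2, 8.3] 
ee_pos: [0.4792, 0.0217, 0.15] force: [-10.2, -8.1, 15.2]
```

```bash
g(){ egrep 'ee_pos|^force|width'|tr '\n' ' ';echo; }
python3 -m handwheel "[[-0.01,0,-0.015,0,0,0],[-0.01,0,-0.02,0,0,0]]"|g
python3 -m handwheel "[[0,0,0,0,0,0],[0,0,0,0,0,0],[0,0,0,0,0,0]]" -0.25 40|g
python3 -m handwheel "[[0.0,0,-0.3,0,0,0],[0.0,0,-0.9,0,0,0],[0.0,0,-1.8,0,0,0],[0,0,-1.8,0,0,0]]"|g
python3 - <<'E'
from h import *
for n in ('scene','wrist','top'): cv2.imwrite(f'pics/f_{n}.png',read_camera(n)[:,:,::-1])
c=get_calibration('wrist');np.save('fT.npy',c['T'])
I=cv2.imread('pics/f_wrist.png');h=cv2.cvtColor(I,cv2.COLOR_BGR2HSV)
m=((h[...,1]<60)&(h[...,2]>150)).astype(np.uint8)
for q in cv2.findContours(m,0,2)[0]:
    if cv2.contourArea(q)>300: print(cv2.boundingRect(q))
print(observe()['ee_pos'])
E
```

```text
ee_pos: [0.479, 0.0216, 0.1503] force: [-6.8, -7.4, 6.4] gripper_width: 0.0163 
ee_pos: [0.4824, 0.023, 0.1491] force: [-0.1, -0.2, -0.2] gripper_width: 0.0319 
ee_pos: [0.486, 0.0225, 0.2436] force: [0.7, 0.4, -1.0] gripper_width: 0.032 
(526, 388, 83, 67)
(0, 379, 86, 101)
(91, 370, 68, 54)
(198, 301, 66, 25)
(385, 300, 68, 25)
(0, 220, 20, 58)
(583, 92, 56, 50)
(499, 44, 62, 17)
(242, 43, 49, 43)
(202, 26, 38, 50)
(475, 0, 48, 35)
(442, 0, 26, 32)
(266, 0, 298, 127)
(94, 0, 123, 29)
[0.48150583 0.02303687 0.23821022]
```

```bash
python3 -m handwheel "[[0,0,-0.8,0,0,0],[0.2,1,-0.8,0,0,0],[0.2,2,-0.8,0,0,0],[0.2,3,-0.8,0,0,0],[0.2,4,-0.8,0,0,0]]" >/dev/null
python3 -m handwheel "[[0,1,0,0,0,0],[0,2,0,0,0,0],[0,2.5,0,0,0,0],[0,2.5,0,0,0,0]]" |egrep 'ee_pos|^force'
python3 - <<'E'
from h import *
I=read_camera('top')[:,:,::-1].copy();cv2.imwrite('pics/g_top.png',I);c=get_calibration('top')
cv2.imwrite('pics/g_scene.png',read_camera('scene')[:,:,::-1])
th=np.radians(45.3);H=np.r_[C-ex*.082+ey*.0015,.030]
bx=np.r_[ex*np.cos(th),np.sin(th)];bn=np.r_[-ex*np.sin(th),np.cos(th)];by=np.r_[ey,0]
B=H+bn*.009+bx*(.043+.0) # bay_2 point
h=cv2.cvtColor(I,cv2.COLOR_BGR2HSV);m=((h[...,1]<70)&(h[...,2]>140)).astype(np.uint8);m=cv2.morphologyEx(m,cv2.MORPH_CLOSE,np.ones((5,5)))
for q in cv2.findContours(m,0,2)[0]:
    M=cv2.moments(cv2.convexHull(q))
    if not 300<M['m00']<4000: continue
    uv=(M['m10']/M['m00'],M['m01']/M['m00'])
    if not(150<uv[0]<350 and 190<uv[1]<340): continue
    def loc(px):
        o,d=ray(c,px);P=o+d*(((B+bn*.007-o)@bn)/(d@bn))[:,None];return np.c_[(P-B)@bx,(P-B)@by].round(4)
    bb=cv2.boxPoints(cv2.minAreaRect(q));print(np.round(uv),'bay frame',loc([uv]),'corners',loc(bb).tolist())
s=observe();print(s['t'],s['gripper_width'],s['grasp_force'])
E
```

```text
ee_pos: [0.5379, -0.3002, 0.2756]
force: [-0.4, 0.5, 0.1]
[305. 206.] bay frame [[ 0.1591 -0.0962]] corners [[0.1755, -0.0749], [0.1754, -0.1141], [0.1353, -0.1141], [0.1354, -0.0736]]
24.1 0.031950219646246496 0.0
```

Run:
```python
from h import *
I=cv2.imread('pics/g_top.png');h=cv2.cvtColor(I,cv2.COLOR_BGR2HSV)
R=(slice(180,340),slice(185,345))
for name,m in (('lowsat',(h[...,1]<45)&(h[...,2]>90)),('blue',(h[...,0]>100)&(h[...,0]<130)&(h[...,1]>50)&(h[...,2]>60))):
    k=np.zeros(m.shape,np.uint8);k[R]=m[R]
    n,l,st,ce=cv2.connectedComponentsWithStats(k)
    print(name,[(st[i].tolist(),ce[i].round(1).tolist()) for i in range(1,n) if st[i][4]>20])
# coarse map: S and V every 8 px
print(h[190:330:10,190:340:8,1]);print(h[190:330:10,190:340:8,2])
```

```text
lowsat [([185, 180, 160, 12, 1710], [265.0, 184.9]), ([291, 196, 28, 21, 332], [305.5, 203.9]), ([185, 218, 136, 87, 5595], [250.2, 261.4]), ([324, 219, 21, 24, 31], [334.2, 230.4]), ([256, 229, 26, 6, 95], [267.6, 231.2]), ([236, 234, 7, 4, 22], [239.1, 235.5]), ([222, 297, 49, 20, 615], [246.5, 306.2]), ([203, 305, 6, 5, 24], [205.1, 307.0])]
blue [([234, 221, 111, 119, 6288], [308.2, 300.8]), ([185, 332, 15, 8, 80], [190.3, 336.4])]
[[ 28  39  78  53  49  37  41  48  58  51  26  21  29  39  47  43  46  43
   41]
 [115 111 124 111  82  84 111  87 121 113  88  91  86  25  27  26 125 145
  132]
 [ 93  98  89  83  83  84  87  88  85  90  82  85  81  49  61  77  63 143
  140]
 [114  93  83  80  83  81  85  29 128 128  88  83  82  84 117 136  94 146
  126]
 [122  97  84  84  82  81  85  33 108  19   6  14  86  92  95 103  72 126
   40]
 [ 77 133 136 115  96 107  88  41  34  33  33  30  29  31  34  36  36  40
   54]
 [ 35  32  28  29  31  32  32  33  35  35  36  36  35  36  41  42  54  55
   56]
 [ 27  26  28  30  30  30  30  32  32  32  34  36  38  50  58  76  56  58
   60]
 [ 50  46  4
[... 909 characters left out ...]
 247 247 247 247 247 247 247 247 247 247 108
   80]
 [247 247 247 247 247 247 247 247 247 247 247 247 247 247 247 247 113  88
   96]
 [247 247 247 247 247 247 247 247 247 247 247 247 247 248 247 110  91  97
  102]
 [248 247 247 247 247 247 247 247 247 247 247 247 247 248  97  91  97 101
  109]
 [136 247 247 247 247 248 247 247 247 247 247 248 249  84  91  97 101 107
  114]
 [135 250 248 248 247 248 246 251 223 149 168 111  86  91  97 100 106 111
  117]
 [136 214 231 241 244 247 247 247 247 247 255  87  92  97 101 105 110 116
  120]
 [137 158 250 247 247 247 247 247 247 252  90  94  97 101 106 109 114 119
  125]
 [ 99 158 144 179 120 108 125 144  82  92  96  99 103 106 109 113 118 122
  126]]
```

```bash
python3 -m handwheel "[[-0.8,0.6,0,0,0,0],[-1.6,1.2,0,0,0,0],[-2.4,1.8,0,0,0,0],[-3.2,2.4,0,0,0,0],[-4,3,0,0,0,0]]" >/dev/null
python3 -m handwheel "[[-0.6,0.7,0,0,0,0],[-1.2,1.4,0,0,0,0],[-1.8,2.1,0,0,0,0],[-1.8,2.8,0,0,0,0],[-1.8,2.8,0,0,0,0]]" |egrep 'ee_pos|^force'
cat > fin.py <<'E'
from h import *
I=read_camera('top')[:,:,::-1].copy();cv2.imwrite('pics/g2_top.png',I);c=get_calibration('top')
h=cv2.cvtColor(I,cv2.COLOR_BGR2HSV);m=((h[...,1]<16)&(h[...,2]>150)).astype(np.uint8)
k=np.zeros_like(m);k[200:340,185:345]=m[200:340,185:345];k=cv2.morphologyEx(k,cv2.MORPH_CLOSE,np.ones((7,7)))
th=np.radians(45.3);H=np.r_[C-ex*.082+ey*.0015,.030]
bx=np.r_[ex*np.cos(th),np.sin(th)];bn=np.r_[-ex*np.sin(th),np.cos(th)];by=np.r_[ey,0]
B=H+bn*.009+bx*.043
def loc(px):
    o,d=ray(c,px);P=o+d*(((B+bn*.007-o)@bn)/(d@bn))[:,None];return np.c_[(P-B)@bx,(P-B)@by].round(4)
for q in cv2.findContours(k,0,2)[0]:
    if cv2.contourArea(q)<150: continue
    q=cv2.convexHull(q);M=cv2.moments(q);uv=(M['m10']/M['m00'],M['m01']/M['m00'])
    print(cv2.boundingRect(q),np.round(uv),'bay',loc([uv]).tolist(),loc(cv2.boxPoints(cv2.minAreaRect(q))).tolist())
print('pred', proj(c,[B+bn*.007+bx*.025+by*y for y in (.073,-.073)]).round().tolist(), 'tab tip',proj(c,[H+bx*.190+bn*.009]).round())
s=observe();print(s['t'],s['ee_pos'],s['force'])
E
python3 fin.py
```

```text
ee_pos: [0.293, -0.6276, 0.277]
force: [-0.2, 1.2, -0.3]
(202, 272, 34, 26) [218. 285.] bay [[0.0247, 0.0676]] [[0.0483, 0.0903], [0.0542, 0.0418], [-0.0004, 0.0441], [-0.007, 0.0947]]
(287, 261, 33, 26) [303. 273.] bay [[0.0252, -0.0755]] [[0.0502, -0.0512], [0.0508, -0.1007], [-0.0008, -0.1005], [-0.0016, -0.0491]]
pred [[215.0, 285.0], [302.0, 274.0]] tab tip [[244. 218.]]
25.15 [ 0.29353025 -0.6248829   0.27691942] [ 0.5416526   0.78377228 -1.95247746]
```

```bash
python3 -c "
from bench import *
print(job_done())"
```

```text
the job is handed in; nothing more can be done
None
```

I handed the job in at about 25 s with the board propped at about 45° in what I felt and saw as the second notch, the blue-striped tile in bay 3 and the orange-striped one in bay 1, both against the ledge, and the jar, stilt and red tile never reached for; the hand-in returned no verdict.

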